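Close the table warmer and set the sauce pot on it

TASK

The metal cover plate of the table warmer has been left slid to one side, riding on top of its locating pins. Slide it back along the warmer until it drops down over all four pins and lies home on the rim, then set the small white sauce pot upright on the middle of the plate without dropping it. Leave the pepper mill, the wine glass and the side plate where they are.

Things in the scene. Friction and masses are not known exactly. Their poses are not given: they have to be found in the camera images.
- warmer: Table warmer, fixed: open dark steel box with two tea lights between wooden cheeks; 190 mm long along its y, 150 mm wide along its x. Origin: centre of its underside, on the table; z up. The cheeks (13 mm thick, inner faces at x = +-62 mm, tops 75 mm up) run along y and guide the plate; both y ends are open. Four 8 mm brass pins stand 7 mm above the rim at x = +-48, y = +-52 mm.
- warmer_rim (a point): Centre of the warmer's opening at the height of its steel rim, 60 mm above the warmer's origin; axes as the warmer's (turned up to 0.5 rad either way from start to start). The cover plate's origin comes to lie here when the plate is home; the plate's ends then stand 5 mm past the steel box.
- cover: Loose metal cover plate, 120 (x) by 200 (y) by 6 mm, 0.4 kg, three vent slots, four 14 mm square holes at x = +-48, y = +-52 mm. Origin: centre of its underside. It starts level on the pin tips (underside 67 mm above the table), shifted 18 to 38 mm to the warmer's +y end. Pins have 3 mm play in the holes: push at 30 mm/s or less; pushed too far, it can be pushed back from the other end.
- cover_end (a point): Middle of the cover plate's +y end edge, at half its thickness (100 mm along y and 3 mm up from the plate's origin): the place to push with the fingertips; the plate is too wide to grasp.
- pot: Small open white ceramic sauce pot without a handle: round, 56 mm in diameter at the rim, narrower at the foot, 55 mm tall, wall 4 mm, about 0.14 kg. Origin: centre of its underside; z up. It stands on the table, well to the left or to the right of the warmer.
- mill: Wooden pepper mill, bystander: 46 mm in diameter, 110 mm tall. Origin: centre of its underside. It stands on the side of the warmer opposite to the pot.
- glass: Stemmed wine glass, bystander: 72 mm in diameter, 190 mm tall. Origin: centre of its underside.
- dish: Round white side plate, bystander: 150 mm in diameter, 20 mm tall. Origin: centre of its underside.

How it is judged (in metres and radians):
On the way, in this order (a step that is already met when the one before it is completed fails the run):
1. the cover plate has dropped over all four pins and lies flat on the warmer's rim (within 2 mm of height), with the pot not yet on it (z of cover in the frame of warmer between 0.056 and 0.062 m and y of cover in the frame of warmer between -0.006 and 0.006 m and angle between the z axis of cover and the z axis of warmer, either way round below 0.025 rad), for 0.3 s.
2. the pot stands upright on the cover plate, its centre within 35 mm of the plate's centre (horizontal distance between pot and cover below 0.035 m and z of pot in the frame of cover between 0.003 and 0.009 m and angle between pot's own z axis and vertical below 0.08 rad), for 0.2 s.
At the end, for the whole second after the job is handed in: The cover plate lies home over its four pins, flat on the rim (within 2 mm of height, 6 mm along its length and 0.025 rad of level); the pot stands upright (within 0.08 rad) and still on the plate, its centre within 35 mm of the plate's centre; the robot has let go and touches nothing (all of step 1 and all of step 2 and linear speed of each of pot, cover below 0.02 m/s and contact force between pot and the fingers below 0.1 N).
It fails at once if the pot is dropped: it falls free of the fingers faster than 0.5 m/s (let go more than about 12 mm above what is below it) (contact force between pot and the fingers below 0.05 N and linear speed of pot above 0.5 m/s).
It fails at once if the pot is tipped by more than 0.6 rad (angle between pot's own z axis and vertical above 0.6 rad).
It fails at once if the pepper mill, the wine glass or the side plate is moved by more than 30 mm or knocked over (distance of any of mill, glass, dish from where it was at the start of the episode above 0.03 m or angle between any of mill, glass, dish's own z axis and vertical above 0.4 rad).
It also fails if it takes over 54 s, if anything falls off the work surface, if the arm or the gripper's body presses on something with over 40 N, if the wrist force passes 120 N, or if a joint passes its speed limit or range.

ROBOT

A 6-joint arm with a two-finger parallel gripper is mounted at the origin on the work surface. World frame = base frame: x ahead of the robot, y to its left, z up, the work surface at z = 0. Lengths are in m, angles in degrees, forces in N, time in s.
With the tool pointing down it reaches from about 0.4 to 0.825 m from the base axis. Payload 7 kg.
Tool frame: the origin (TCP) lies on the centre line of the jaws, within the pads' length; the fingertips stand 22 mm ahead of it and the grasp point (between the pads) lies 3 mm ahead of it (ctrl.finger_overhang is the distance from the TCP to the fingertips, in m); z points along the fingers, y is the line along which they close (so a half turn about z gives the same grasp; the last joint's range is limited). The gripper opens to 88 mm and grips with 3 to 60 N. Pads are 19 mm wide; open, the fingers measure 130 mm over their backs; the gripper's body (78 mm by 193 mm) begins 47 mm behind the grasp point.
Start: joints at [83.314, 20.546, 0.682, 0, -70.136, -16.507], TCP at [0.266, 0.62, 0.249] pointing down, gripper open.
Joint ranges: [-176.03, 176.03], [-82.01, 121.73], [-58.28, 71.71], [-173.87, 95.51], [-174.79, -0.11], [-173.66, 173.66]. Speed limits (degrees/s): [136.94, 136.94, 172.46, 180, 180, 180].

INTERFACE

Orientations are given as [roll, pitch, yaw] about the fixed x, y, z axes, in that order (R = Rz(yaw) Ry(pitch) Rx(roll)).
In Python, from plant import ctrl gives the robot as it stands. The module is installed in compiled form; this text tells all that it offers.
- The arm moves only by the shell command python3 -m creep 'ROWS'. ROWS is JSON, a list of rows, each an object with "grip": the closure, from 0 (fully open) to 1 (shut); "delta_pos": the shift along the tool's x, y, z scaled (see below), a list of three; "rotation": the turn, a rotation vector about the tool's x, y, z scaled (see below), a list of three. A call has 1 to 5 rows; each row is the pose to reach, as a shift and turn from the pose commanded when the call began, along the tool's axes at that moment; what a row does not reach only later rows make up. The controller multiplies each number of a shift by 10 cm and each number of a turn by pi/2 rad. A row lasts 1/10 s, in which the tool goes at most 50 mm and 8.59 degrees, less where a joint would pass 70% of its speed; a pose out of reach is approached as far as the arm can. A call with a number of a shift or a turn outside -1 to 1 is refused whole. A call with a gripper value outside its range is refused whole. The fingers move at their own pace and stop on an object; the grip force is fixed at half the most. Time passes only in rows, so rows that repeat a pose let the fingers close. It gives the time, the measured TCP pose, the force, the opening and the grip force at its end, in the units of the state.
- ctrl.get_obs(): the state, without advancing time (a new reading comes with each control period).
- ctrl.snapshot(name): name is "scene" or "top" or "wrist"; returns a dict with "color" (384x512x3 uint8, red, green, blue), "intrinsics" (3x3 intrinsics, pixels), "R" (3x3) and "t" (3): a world point X has camera coordinates R X + t. Camera axes: x right, y down, z forward; pixel columns grow to the right and rows downward; lengths in m; the calibration is good to about 2 mm. A picture is of the moment at which its call begins. There is no depth.
- ctrl.close_job(): hands the job in; it is judged then, once.
The state is a dict: "clock": time; "joint_pos": joint angles; "qvel": joint speeds; "tau": joint torques, N m; "tool_pos": TCP position; "orientation": TCP orientation; "force": force on the tool from outside, world axes, zero at the start; "moment": the same for the moment, N m; "opening": finger opening in m; "gripper_force": force on a finger pad.
Only numpy, scipy, OpenCV 4.12 (cv2) and the standard library are available. Lean on these libraries where they do the work, as an engineer would, in place of code of your own. Each camera call takes 0.05 s, during which the arm holds its last target. There are 200 camera calls.

## Working session

There is one attempt and no reset: what is moved stays moved. The work goes in short steps, Python scripts to look and compute and a shell command to move; the robot and the scene stay as the last step left them, time stands still between calls to the robot, and variables do not carry over. Pictures are saved under pics/ and viewed, at most 10 in all, crops included, and the job is handed in when it is done.

```bash
mkdir -p pics; python3 - <<'E'
from plant import ctrl
import cv2,pickle
o=ctrl.get_obs();print(o['clock'],o['tool_pos'],o['orientation'],o['opening'],ctrl.finger_overhang)
d={}
for n in("scene","top"):
    s=ctrl.snapshot(n);d[n]=s;cv2.imwrite(f"pics/{n}0.png",s['color'][:,:,::-1]);print(n,s['intrinsics'].tolist(),s['R'].round(3).tolist(),s['t'])
pickle.dump(d,open('s0.pkl','wb'))
E
```

```text
0.0 [0.26568265 0.62001056 0.24762265] [ 1.79904052e+02 -9.74981541e-03 -2.32008901e+01] 0.08775169827879759 0.022
scene [[354.00023640660004, 0.0, 260.0689076360719], [0.0, 354.00023640660004, 195.46769686100106], [0.0, 0.0, 1.0]] [[-0.602, 0.799, 0.003], [0.465, 0.353, -0.812], [-0.649, -0.487, -0.584]] [ 0.33212793 -0.21437454  1.26767809]
top [[473.68372147716894, 0.0, 255.5448840781242], [0.0, 473.68372147716894, 192.59503203061445], [0.0, 0.0, 1.0]] [[-0.009, -1.0, -0.015], [-0.997, 0.01, -0.078], [0.078, 0.014, -0.997]] [0.01183355 0.5807412  1.13879067]
```

View pics/top0.png

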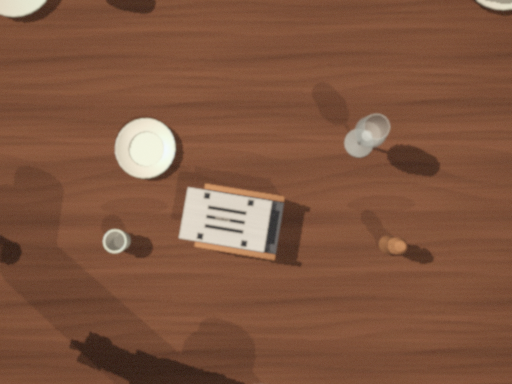

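View pics/scene0.png

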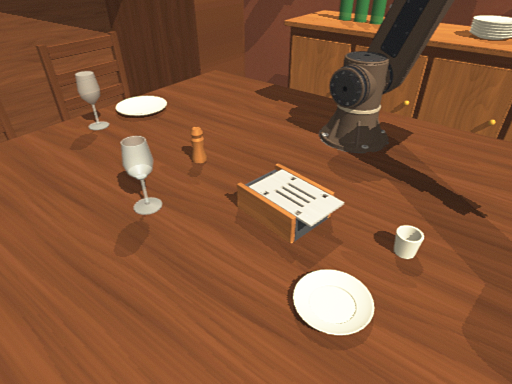

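Top view: the plate is at about (227,220), shifted left (+y). Its four holes are near (207,195), (250,203), (200,236) and (243,243). The pot is at (117,241), the dish at (146,149), the glass foot at (358,143) and the mill at about (390,245). The scene view agrees.

```bash
cat > h.py <<'E'
import numpy as np,cv2
def ray(s,uv,z):
    K,R,t=[np.array(s[k]) for k in('intrinsics','R','t')]
    d=R.T@np.linalg.inv(K)@np.array([uv[0],uv[1],1.]);c=-R.T@t
    return c+d*(z-c[2])/d[2]
def plate(s,z):
    "cover outline: centre, length dir angle, sizes"
    hsv=cv2.cvtColor(s['color'],cv2.COLOR_RGB2HSV)
    m=((hsv[...,1]<60)&(hsv[...,2]>130)).astype(np.uint8);m[:, :170]=0;m[:,300:]=0;m[:180]=0;m[270:]=0
    m=cv2.morphologyEx(m,cv2.MORPH_CLOSE,np.ones((3,3)))
    c=max(cv2.findContours(m,0,1)[0],key=cv2.contourArea)
    P=np.array([ray(s,p[0],z)[:2] for p in cv2.convexHull(c)],np.float32)
    (cx,cy),(w,h),a=cv2.minAreaRect(P*1000)
    return cx,cy,w,h,a
def holes(s,z):
    hsv=cv2.cvtColor(s['color'],cv2.COLOR_RGB2HSV)
    m=(hsv[...,2]<90).astype(np.uint8)
    out=[]
    for c in cv2.findContours(m[180:270,170:300],1,1,offset=(170,180))[0]:
        A=cv2.contourArea(c)
        if 8<A<150:
            (u,v)=cv2.minAreaRect(c)[0];out.append((round(u,1),round(v,1),A,(ray(s,(u,v),z)*1000).round(1)[:2].tolist()))
    return out
E
python3 - <<'E'
import pickle,cv2,numpy as np
from h import *
d=pickle.load(open('s0.pkl','rb'));s=d['top']
print(plate(s,.073));print(*holes(s,.073),sep='\n')
# pot rim
hsv=cv2.cvtColor(s['color'],cv2.COLOR_RGB2HSV)
for nm,s,(x0,x1,y0,y1) in(('top',s,(98,134,225,258)),('scene',d['scene'],(385,430,220,262))):
    hsv=cv2.cvtColor(s['color'],cv2.COLOR_RGB2HSV)
    m=((hsv[...,1]<75)&(hsv[...,2]>100)).astype(np.uint8)
    c=max(cv2.findContours(m[y0:y1,x0:x1],0,1,offset=(x0,y0))[0],key=cv2.contourArea)
    print(nm,cv2.boundingRect(c),cv2.minEnclosingCircle(c),ray(s,cv2.minEnclosingCircle(c)[0],.055))
# wooden cheeks
s=d['top'];hsv=cv2.cvtColor(s['color'],cv2.COLOR_RGB2HSV)
m=((hsv[...,0]<18)&(hsv[...,1]>120)&(hsv[...,2]>140)).astype(np.uint8)
for c in cv2.findContours(m,0,1)[0]:
    if cv2.contourArea(c)>40:
        print(cv2.boundingRect(c),cv2.contourArea(c)); P=np.array([ray(s,p[0],.075)[:2] for p in c],np.float32);print(cv2.minAreaRect(P*1000))
for uv,z in(((358,143),0),((146,149),.02),((390,245),.055)):print(ray(s,uv,z))
z=cv2.resize(s['color'][175:270,170:300],None,fx=6,fy=6,interpolation=2);cv2.imwrite('pics/crop.png',z[:,:,::-1])
E
```

```text
(515.6165771484375, 77.27410888671875, 203.48785400390625, 122.98955535888672, 80.13497161865234)
(284.8, 236.3, 11.5, [474.3, -61.3])
(288.6, 236.6, 15.5, [473.5, -70.4])
top (102, 229, 29, 25) ((116.0748062133789, 240.594482421875), 14.164928436279297) [0.4672181  0.33827814 0.055     ]
scene (394, 226, 30, 33) ((407.26470947265625, 241.3235321044922), 16.958473205566406) [0.50003071 0.34690269 0.055     ]
(193, 242, 82, 18) 327.5
((441.9811096191406, 57.982913970947266), (190.56546020507812, 12.945140838623047), 80.86534118652344)
(379, 236, 27, 18) 311.0
((452.9046630859375, -308.6783447265625), (60.63404846191406, 37.10600280761719), 84.73958587646484)
(204, 183, 82, 19) 382.5
((578.7572021484375, 32.311241149902344), (192.41258239746094, 14.573615074157715), 80.19140625)
(184, 143, 114, 11) 478.0
((682.6654663085938, 40.58745574951172), (267.04278564453125, 23.83250617980957), 89.3450698852539)
(181, 127, 83, 8) 178.0
((726.741455078125, 84.05845642089844), (16.092464447021484, 194.35008239746094), 1.057664155960083)
[ 0.70506792 -0.25182376  0.        ]
[0.69235782 0.27767164 0.02      ]
[ 0.45145734 -0.30942502  0.055     ]
```

View pics/crop.png

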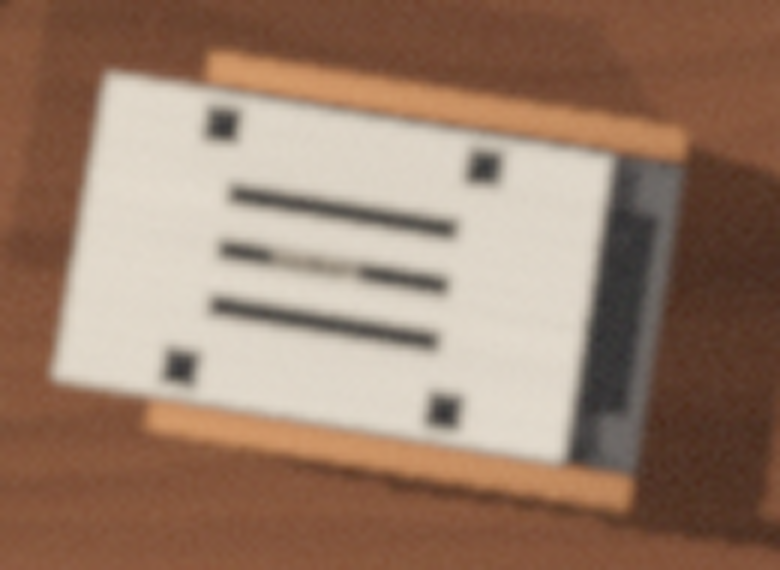

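```bash
cat >> h.py <<'E'
def go(tgt,yaw=None):
    from plant import ctrl
    from scipy.spatial.transform import Rotation as Ro
    o=ctrl.get_obs();R=Ro.from_euler('xyz',o['orientation'],degrees=True)
    d=R.inv().apply(np.array(tgt)-o['tool_pos'])*10
    print(round(o['clock'],2),'pos',o['tool_pos'].round(4),'rpy',o['orientation'].round(1),'F',o['force'].round(1),'open',round(o['opening'],4),'gf',round(o['gripper_force'],1),'delta',d.round(3),
      'rot',(R.inv()*Ro.from_euler('xyz',[180,0,yaw],degrees=True)).as_rotvec().round(3)/(np.pi/2) if yaw is not None else '')
E
python3 -m creep '[{"grip":0.5,"delta_pos":[1,0.65,0],"rotation":[0,0,0.424]},{"grip":0.5,"delta_pos":[1,0.65,0],"rotation":[0,0,0.424]},{"grip":0.5,"delta_pos":[1,0.65,0],"rotation":[0,0,0.424]},{"grip":0.5,"delta_pos":[1,0.65,0],"rotation":[0,0,0.424]},{"grip":0.5,"delta_pos":[1,0.65,0],"rotation":[0,0,0.424]}]'
python3 -c "
from h import *
go([.538,.21,.248],-99.5)"
```

```text
clock: 0.6
tool_pos: [0.3327, 0.5203, 0.2485]
orientation: [180.0, -0.0, -61.8]
force: [0.8, -0.3, -0.2]
opening: 0.0532
gripper_force: 0.0
0.6 pos [0.3327 0.5203 0.2485] rpy [180.   -0.  -61.8] F [ 0.8 -0.3 -0.2] open 0.0532 gf 0.0 delta [ 3.705 -0.34   0.005] rot [ 0.         -0.          0.41953243]
```

```bash

python3 -m creep '[{"grip":0.5,"delta_pos":[1,-0.1,0],"rotation":[0,0,0.42]},{"grip":0.5,"delta_pos":[1,-0.1,0],"rotation":[0,0,0.42]},{"grip":0.5,"delta_pos":[1,-0.1,0],"rotation":[0,0,0.42]},{"grip":0.5,"delta_pos":[1,-0.1,0],"rotation":[0,0,0.42]},{"grip":0.5,"delta_pos":[1,-0.1,0],"rotation":[0,0,0.42]}]' >/dev/null
python3 -c "
from h import *
go([.538,.21,.248],-99.5)"
```

```text
1.1 pos [0.3891 0.4376 0.2483] rpy [180.   -0.  -99.5] F [ 0.3 -0.4  0.5] open 0.0439 gf 0.0 delta [ 1.998 -1.845  0.004] rot [ 0.         -0.         -0.00063662]
```

```bash

python3 -m creep '[{"grip":0.5,"delta_pos":[1,-0.92,0],"rotation":[0,0,0]},{"grip":0.5,"delta_pos":[1,-0.92,0],"rotation":[0,0,0]},{"grip":0.5,"delta_pos":[1,-0.92,0],"rotation":[0,0,0]},{"grip":0.5,"delta_pos":[1,-0.92,0],"rotation":[0,0,0]}]' >/dev/null
python3 -m creep '[{"grip":0.5,"delta_pos":[1,-0.92,0],"rotation":[0,0,0]},{"grip":0.5,"delta_pos":[1,-0.92,0],"rotation":[0,0,0]},{"grip":0.5,"delta_pos":[1,-0.92,0],"rotation":[0,0,0]},{"grip":0.5,"delta_pos":[1,-0.92,0],"rotation":[0,0,0]}]' >/dev/null
python3 -c "
from h import *
from plant import ctrl
go([.538,.21,.084],-99.5)
s=ctrl.snapshot('wrist');cv2.imwrite('pics/w1.png',s['color'][:,:,::-1])
e=np.array([.5321,.1759,.07])
K=s['intrinsics']
for p in(e,np.array([.467,.338,.055])):
  q=K@(s['R']@p+s['t']);print(q[:2]/q[2])"
```

```text
1.9 pos [0.54   0.2087 0.2481] rpy [ 1.80e+02 -1.00e-01 -9.94e+01] F [-0.8 -0.1 -0.9] open 0.044 gf 0.0 delta [-0.011  0.021  1.641] rot [ 0.00063662 -0.00063662  0.00190986]
[253.2532377 139.6238116]
[336.64657734 275.46968699]
```

View pics/w1.png

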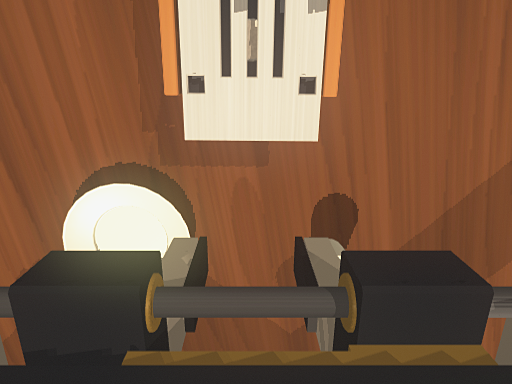

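The wrist view shows the plate's +y end edge at row 141, centred on column 252. My prediction was (253,140), so the measurement holds. I'll descend outside the end next.

```bash

python3 -m creep '[{"grip":0.5,"delta_pos":[0,0,0.5],"rotation":[0,0,0]},{"grip":0.5,"delta_pos":[0,0,1],"rotation":[0,0,0]},{"grip":0.5,"delta_pos":[0,0,1],"rotation":[0,0,0]}]' >/dev/null
python3 -m creep '[{"grip":0.5,"delta_pos":[0,0,0.4],"rotation":[0,0,0]},{"grip":0.5,"delta_pos":[0,0,0.64],"rotation":[0,0,0]},{"grip":0.5,"delta_pos":[0,0,0.64],"rotation":[0,0,0]},{"grip":0.5,"delta_pos":[0,0,0.64],"rotation":[0,0,0]}]' >/dev/null
python3 -c "
from h import *
e=np.array([.5104,.0451]);a=np.array([.165,.986])
p=e+a*.1095
go([*p,.084],-99.5)"
```

```text
2.65 pos [0.5396 0.2128 0.0865] rpy [-179.9    0.   -99.1] F [ 0.8  0.7 -0.2] open 0.044 gf 0.0 delta [0.607 0.015 0.025] rot [-0.00063662  0.          0.00509296]
```

```bash

python3 -m creep '[{"grip":0.5,"delta_pos":[0.06,0.01,0.015],"rotation":[0,0,0]},{"grip":0.5,"delta_pos":[0.12,0.01,0.015],"rotation":[0,0,0]},{"grip":0.5,"delta_pos":[0.17,0.01,0.015],"rotation":[0,0,0]},{"grip":0.5,"delta_pos":[0.2,0.01,0.015],"rotation":[0,0,0]},{"grip":0.5,"delta_pos":[0.22,0.01,0.015],"rotation":[0,0,0]}]'
python3 -m creep '[{"grip":0.5,"delta_pos":[0.02,0,0],"rotation":[0,0,0]},{"grip":0.5,"delta_pos":[0.04,0,0],"rotation":[0,0,0]},{"grip":0.5,"delta_pos":[0.06,0,0],"rotation":[0,0,0]},{"grip":0.5,"delta_pos":[0.08,0,0],"rotation":[0,0,0]},{"grip":0.5,"delta_pos":[0.1,0,0],"rotation":[0,0,0]}]'
python3 -c "
from h import *
e=np.array([.5104,.0451]);a=np.array([.165,.986])
p=e+a*.1095
go([*p,.084],-99.5)"
```

```text
clock: 3.15
tool_pos: [0.5343, 0.1896, 0.0835]
orientation: [-180.0, 0.0, -99.2]
force: [0.3, 0.4, 1.1]
opening: 0.0437
gripper_force: 0.0
clock: 3.65
tool_pos: [0.5329, 0.1805, 0.0832]
orientation: [-180.0, 0.0, -99.1]
force: [1.1, 3.5, 2.3]
opening: 0.0438
gripper_force: 1.7
3.65 pos [0.5329 0.1805 0.0832] rpy [-180.     0.   -99.1] F [1.1 3.5 2.3] open 0.0438 gf 1.7 delta [ 0.278  0.001 -0.008] rot [-0.00063662  0.00063662  0.00381972]
```

```bash

python3 -m creep '[{"grip":0.5,"delta_pos":[0.02,0,0],"rotation":[0,0,0]},{"grip":0.5,"delta_pos":[0.04,0,0],"rotation":[0,0,0]},{"grip":0.5,"delta_pos":[0.06,0,0],"rotation":[0,0,0]},{"grip":0.5,"delta_pos":[0.08,0,0],"rotation":[0,0,0]},{"grip":0.5,"delta_pos":[0.1,0,0],"rotation":[0,0,0]}]'
python3 -m creep '[{"grip":0.5,"delta_pos":[0.02,0,0],"rotation":[0,0,0]},{"grip":0.5,"delta_pos":[0.04,0,0],"rotation":[0,0,0]},{"grip":0.5,"delta_pos":[0.06,0,0],"rotation":[0,0,0]},{"grip":0.5,"delta_pos":[0.08,0,0],"rotation":[0,0,0]},{"grip":0.5,"delta_pos":[0.1,0,0],"rotation":[0,0,0]}]'
python3 -c "
from h import *
e=np.array([.5104,.0451]);a=np.array([.165,.986])
p=e+a*.1095
go([*p,.084],-99.5)"
```

```text
clock: 4.15
tool_pos: [0.5313, 0.1703, 0.0832]
orientation: [-180.0, 0.0, -99.1]
force: [1.2, 3.9, 2.8]
opening: 0.0439
gripper_force: 2.1
clock: 4.65
tool_pos: [0.5295, 0.1603, 0.0831]
orientation: [-180.0, 0.0, -99.1]
force: [1.6, 4.4, 2.2]
opening: 0.044
gripper_force: 2.1
4.65 pos [0.5295 0.1603 0.0831] rpy [-180.     0.   -99.1] F [1.6 4.4 2.2] open 0.044 gf 2.1 delta [ 0.073 -0.001 -0.009] rot [-0.          0.          0.00381972]
```

```bash

python3 -m creep '[{"grip":0.5,"delta_pos":[0.012,0,0],"rotation":[0,0,0]},{"grip":0.5,"delta_pos":[0.024,0,0],"rotation":[0,0,0]},{"grip":0.5,"delta_pos":[0.036,0,0],"rotation":[0,0,0]},{"grip":0.5,"delta_pos":[0.045,0,0],"rotation":[0,0,0]},{"grip":0.5,"delta_pos":[0.055,0,0],"rotation":[0,0,0]}]'
python3 -c "
from h import *
from plant import ctrl
s=ctrl.snapshot('wrist');cv2.imwrite('pics/w2.png',s['color'][:,:,::-1])"
```

```text
clock: 5.15
tool_pos: [0.5281, 0.1546, 0.0827]
orientation: [179.9, -0.0, -99.2]
force: [-0.5, 2.7, -1.7]
opening: 0.0438
gripper_force: 1.0
```

View pics/w2.png

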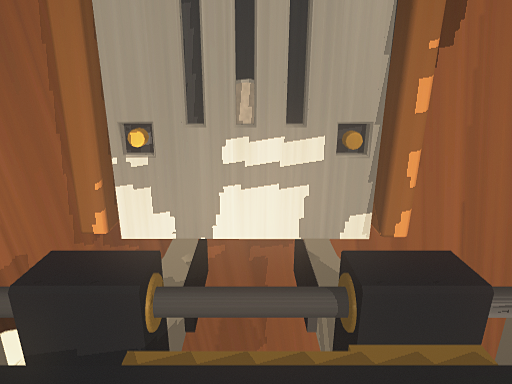

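In the wrist view both near pins stand inside their holes, at (138,138) and (353,140), and the push force fell, so the plate has probably dropped. I'll back off, rise and check.

```bash

python3 -m creep '[{"grip":0.5,"delta_pos":[-0.1,0,0],"rotation":[0,0,0]},{"grip":0.5,"delta_pos":[-0.35,0,0],"rotation":[0,0,0]},{"grip":0.5,"delta_pos":[-0.5,0,0],"rotation":[0,0,0]},{"grip":0.3,"delta_pos":[-0.5,0,-0.4],"rotation":[0,0,0]},{"grip":0,"delta_pos":[-0.5,0,-0.9],"rotation":[0,0,0]}]'
python3 -m creep '[{"grip":0,"delta_pos":[-0.4,0,-0.5],"rotation":[0,0,0]},{"grip":0,"delta_pos":[-0.8,0,-0.7],"rotation":[0,0,0]},{"grip":0,"delta_pos":[-0.8,0,-0.7],"rotation":[0,0,0]}]'
python3 - <<'E'
from h import *
from plant import ctrl
d={n:ctrl.snapshot(n) for n in('top','scene','wrist')}
import pickle;pickle.dump(d,open('s1.pkl','wb'))
s=d['top'];print(plate(s,.066))
t=cv2.resize(s['color'][175:270,90:300],None,fx=3.7,fy=3,interpolation=2)
u=cv2.resize(d['scene']['color'][155:255,225:435],None,fx=3.7,fy=3,interpolation=2)
cv2.imwrite('pics/c2.png',np.vstack([t[:, :777],u[:, :777]])[:,:,::-1])
cv2.imwrite('pics/w3.png',d['wrist']['color'][:,:,::-1])
E
```

```text
clock: 5.7
tool_pos: [0.535, 0.2043, 0.1715]
orientation: [179.7, -0.3, -99.1]
force: [1.3, 0.7, 0.6]
opening: 0.0543
gripper_force: 0.0
clock: 6.0
tool_pos: [0.5511, 0.2877, 0.2472]
orientation: [-179.7, 0.3, -99.0]
force: [0.0, 0.3, -0.5]
opening: 0.0784
gripper_force: 0.0
(510.628662109375, 44.19529724121094, 204.03225708007812, 123.26725769042969, 80.45149230957031)
```

View pics/c2.png

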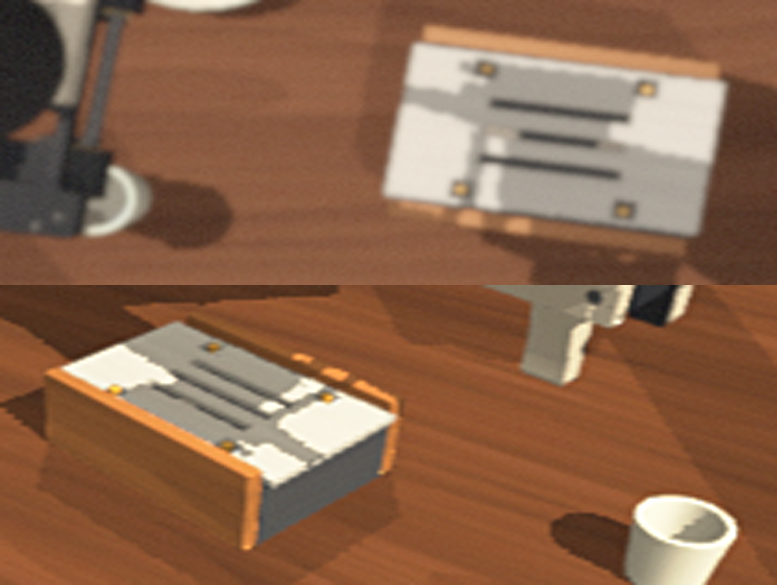

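View pics/w3.png

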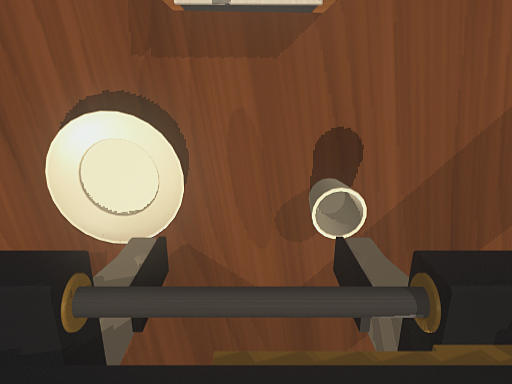

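All four brass pins now show in their holes in the top and scene views, and the plate lies flush between the cheeks. Its centre measures (510.6, 44.2) mm against the warmer's (510.4, 45.1). The wrist view shows the pot rim at about (338,212) and the dish at (115,177).

```bash
python3 - <<'E'
import pickle
from h import *
s=pickle.load(open('s1.pkl','rb'))['wrist']
hsv=cv2.cvtColor(s['color'],cv2.COLOR_RGB2HSV)
m=((hsv[...,1]<70)&(hsv[...,2]>170)).astype(np.uint8)
x0,x1,y0,y1=300,375,178,242
c=max(cv2.findContours(m[y0:y1,x0:x1],0,1,offset=(x0,y0))[0],key=cv2.contourArea)
e=cv2.fitEllipse(cv2.convexHull(c));print(e)
p=ray(s,e[0],.055);print(p, 'diam',2*np.linalg.norm(ray(s,(e[0][0]+max(e[1])/2,e[0][1]),.055)-p))
go([*p[:2],.249],-99.5)
E
```

```text
((338.7273254394531, 212.90328979492188), (49.77024841308594, 55.161163330078125), 61.750370025634766)
[0.46871911 0.34021211 0.055     ] diam 0.055241146157576894
6.15 pos [0.5486 0.2836 0.2422] rpy [ 1.799e+02 -1.000e-01 -9.910e+01] F [ 0.3 -0.7 -0.3] open 0.0864 gf 0.0 delta [-0.432  0.878 -0.068] rot [ 0.00063662 -0.00063662  0.00445634]
```

```bash

python3 -m creep '[{"grip":0,"delta_pos":[-0.42,0.88,0],"rotation":[0,0,0]},{"grip":0,"delta_pos":[-0.42,0.88,0],"rotation":[0,0,0]},{"grip":0,"delta_pos":[-0.42,0.88,0],"rotation":[0,0,0]},{"grip":0,"delta_pos":[-0.42,0.88,0],"rotation":[0,0,0]}]' >/dev/null
python3 -m creep '[{"grip":0,"delta_pos":[0,0,0.5],"rotation":[0,0,0]},{"grip":0,"delta_pos":[0,0,1],"rotation":[0,0,0]},{"grip":0,"delta_pos":[0,0,1],"rotation":[0,0,0]},{"grip":0,"delta_pos":[0,0,1],"rotation":[0,0,0]}]' >/dev/null
python3 -c "
from h import *
go([.4682,.3393,.043],-99.5)"
```

```text
6.95 pos [0.4698 0.3375 0.143 ] rpy [180.   -0.2 -99.2] F [-0.1  0.5  0.9] open 0.0874 gf 0.0 delta [-0.018  0.018  1.   ] rot [ 0.00063662 -0.00190986  0.0031831 ]
```

```bash

python3 -m creep '[{"grip":0,"delta_pos":[-0.018,0.018,0.3],"rotation":[0,0,0]},{"grip":0,"delta_pos":[-0.018,0.018,0.6],"rotation":[0,0,0]},{"grip":0,"delta_pos":[-0.018,0.018,0.9],"rotation":[0,0,0]},{"grip":0,"delta_pos":[-0.018,0.018,1],"rotation":[0,0,0]},{"grip":0,"delta_pos":[-0.018,0.018,1],"rotation":[0,0,0]}]'
python3 -m creep '[{"grip":0.2,"delta_pos":[0,0,0],"rotation":[0,0,0]},{"grip":0.27,"delta_pos":[0,0,0],"rotation":[0,0,0]},{"grip":0.33,"delta_pos":[0,0,0],"rotation":[0,0,0]},{"grip":0.38,"delta_pos":[0,0,0],"rotation":[0,0,0]},{"grip":0.45,"delta_pos":[0,0,0],"rotation":[0,0,0]}]'
python3 -m creep '[{"grip":0.7,"delta_pos":[0,0,0],"rotation":[0,0,0]},{"grip":1,"delta_pos":[0,0,0],"rotation":[0,0,0]},{"grip":1,"delta_pos":[0,0,0],"rotation":[0,0,0]},{"grip":1,"delta_pos":[0,0,0],"rotation":[0,0,0]}]'
```

```text
clock: 7.45
tool_pos: [0.4683, 0.3411, 0.0438]
orientation: [-180.0, -0.0, -99.2]
force: [-0.1, -0.7, -0.1]
opening: 0.0876
gripper_force: 0.0
clock: 7.95
tool_pos: [0.4677, 0.3411, 0.0436]
orientation: [-180.0, 0.0, -99.1]
force: [0.8, -0.9, 2.5]
opening: 0.0535
gripper_force: 30.4
clock: 8.35
tool_pos: [0.4678, 0.3412, 0.0436]
orientation: [-180.0, 0.0, -99.1]
force: [-0.0, -0.7, 5.6]
opening: 0.0532
gripper_force: 30.0
```

```bash

python3 -m creep '[{"grip":1,"delta_pos":[0,0,-0.1],"rotation":[0,0,0]},{"grip":1,"delta_pos":[0,0,-0.3],"rotation":[0,0,0]},{"grip":1,"delta_pos":[0,0,-0.6],"rotation":[0,0,0]},{"grip":1,"delta_pos":[0,0,-0.9],"rotation":[0,0,0]},{"grip":1,"delta_pos":[0,0,-1],"rotation":[0,0,0]}]'
python3 -c "
from h import *
from plant import ctrl
s=ctrl.snapshot('scene');cv2.imwrite('pics/s3.png',s['color'][100:290,200:500,::-1].repeat(2,0).repeat(2,1))
go([.5105,.0447,.145],-99.5)"
```

```text
clock: 8.85
tool_pos: [0.4685, 0.3418, 0.1465]
orientation: [-179.9, 0.2, -99.1]
force: [-0.1, 0.6, -1.7]
opening: 0.0532
gripper_force: 30.0
8.9 pos [0.4686 0.342  0.1468] rpy [-179.9    0.2  -99.1] F [-0.2 -0.1  0.4] open 0.0534 gf 30.0 delta [ 2.869 -0.886  0.008] rot [-0.00190986  0.00254648  0.00381972]
```

View pics/s3.png

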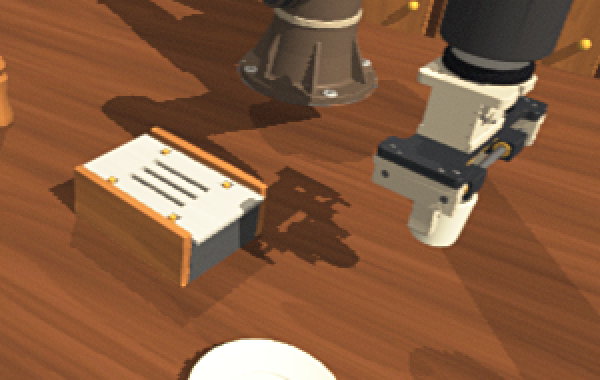

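The scene crop shows the pot upright between the fingers at about (440,222), and the plate still home. I'll carry it over.

```bash

python3 -m creep '[{"grip":1,"delta_pos":[0.2,-0.06,0],"rotation":[0,0,0]},{"grip":1,"delta_pos":[0.45,-0.14,0],"rotation":[0,0,0]},{"grip":1,"delta_pos":[0.7,-0.22,0],"rotation":[0,0,0]},{"grip":1,"delta_pos":[0.96,-0.295,0],"rotation":[0,0,0]}]' >/dev/null
python3 -m creep '[{"grip":1,"delta_pos":[0.25,-0.08,0],"rotation":[0,0,0]},{"grip":1,"delta_pos":[0.5,-0.15,0],"rotation":[0,0,0]},{"grip":1,"delta_pos":[0.75,-0.23,0],"rotation":[0,0,0]},{"grip":1,"delta_pos":[0.96,-0.295,0],"rotation":[0,0,0]}]' >/dev/null
python3 -m creep '[{"grip":1,"delta_pos":[0.25,-0.08,0],"rotation":[0,0,0]},{"grip":1,"delta_pos":[0.5,-0.15,0],"rotation":[0,0,0]},{"grip":1,"delta_pos":[0.75,-0.23,0],"rotation":[0,0,0]},{"grip":1,"delta_pos":[0.95,-0.295,0],"rotation":[0,0,0]},{"grip":1,"delta_pos":[0.95,-0.295,0],"rotation":[0,0,0]}]' >/dev/null
python3 -c "
from h import *
go([.5105,.0447,.1115],-99.5)"
```

```text
10.2 pos [0.5079 0.0406 0.1416] rpy [ 1.798e+02 -1.000e-01 -9.930e+01] F [ 0.4  0.4 -0.7] open 0.0532 gf 30.0 delta [-0.045 -0.019  0.301] rot [ 0.00190986 -0.00127324  0.00190986]
```

```bash

python3 -m creep '[{"grip":1,"delta_pos":[0,0,0.05],"rotation":[0,0,0]},{"grip":1,"delta_pos":[0,0,0.12],"rotation":[0,0,0]},{"grip":1,"delta_pos":[0,0,0.2],"rotation":[0,0,0]},{"grip":1,"delta_pos":[0,0,0.26],"rotation":[0,0,0]},{"grip":1,"delta_pos":[0,0,0.26],"rotation":[0,0,0]}]'
python3 -c "
from h import *
go([.5105,.0447,.1096],-99.5)"
```

```text
clock: 10.7
tool_pos: [0.5085, 0.0436, 0.1157]
orientation: [179.9, -0.1, -99.1]
force: [0.1, 0.7, -0.6]
opening: 0.0536
gripper_force: 30.0
10.7 pos [0.5085 0.0436 0.1157] rpy [ 1.799e+02 -1.000e-01 -9.910e+01] F [ 0.1  0.7 -0.6] open 0.0536 gf 30.0 delta [-0.014 -0.018  0.061] rot [ 0.00127324 -0.00063662  0.00445634]
```

```bash

python3 -m creep '[{"grip":1,"delta_pos":[0,-0.02,0.02],"rotation":[0,0,0]},{"grip":1,"delta_pos":[0,-0.02,0.04],"rotation":[0,0,0]},{"grip":1,"delta_pos":[0,-0.02,0.05],"rotation":[0,0,0]},{"grip":1,"delta_pos":[0,-0.02,0.05],"rotation":[0,0,0]}]'
```

```text
clock: 11.1
tool_pos: [0.5113, 0.0431, 0.112]
orientation: [-180.0, 0.0, -99.2]
force: [-0.4, -0.1, -1.0]
opening: 0.0532
gripper_force: 30.0
```

```bash

python3 -m creep '[{"grip":1,"delta_pos":[0,0,0.01],"rotation":[0,0,0]},{"grip":1,"delta_pos":[0,0,0.02],"rotation":[0,0,0]},{"grip":1,"delta_pos":[0,0,0.02],"rotation":[0,0,0]}]'
```

```text
clock: 11.4
tool_pos: [0.5112, 0.0431, 0.11]
orientation: [180.0, -0.0, -99.2]
force: [0.1, -0.1, -0.8]
opening: 0.0536
gripper_force: 30.0
```

```bash

python3 -m creep '[{"grip":1,"delta_pos":[0,0,0.01],"rotation":[0,0,0]},{"grip":1,"delta_pos":[0,0,0.015],"rotation":[0,0,0]},{"grip":1,"delta_pos":[0,0,0.015],"rotation":[0,0,0]}]'
```

```text
clock: 11.7
tool_pos: [0.5115, 0.0431, 0.1095]
orientation: [-180.0, -0.0, -99.1]
force: [-2.9, -0.4, 7.8]
opening: 0.0533
gripper_force: 30.0
```

Contact, with 7.8 N upward. I'll release and rise straight up.

```bash

python3 -m creep '[{"grip":0.36,"delta_pos":[0,0,0],"rotation":[0,0,0]},{"grip":0.3,"delta_pos":[0,0,0],"rotation":[0,0,0]},{"grip":0.2,"delta_pos":[0,0,0],"rotation":[0,0,0]},{"grip":0,"delta_pos":[0,0,0],"rotation":[0,0,0]},{"grip":0,"delta_pos":[0,0,0],"rotation":[0,0,0]}]'
python3 -m creep '[{"grip":0,"delta_pos":[0,0,-0.1],"rotation":[0,0,0]},{"grip":0,"delta_pos":[0,0,-0.4],"rotation":[0,0,0]},{"grip":0,"delta_pos":[0,0,-0.8],"rotation":[0,0,0]},{"grip":0,"delta_pos":[0,0,-1],"rotation":[0,0,0]}]'
python3 -m creep '[{"grip":0,"delta_pos":[-0.5,0,-0.2],"rotation":[0,0,0]},{"grip":0,"delta_pos":[-1,0,-0.2],"rotation":[0,0,0]},{"grip":0,"delta_pos":[-1,0,-0.2],"rotation":[0,0,0]},{"grip":0,"delta_pos":[-1,0,-0.2],"rotation":[0,0,0]},{"grip":0,"delta_pos":[-1,0,-0.2],"rotation":[0,0,0]}]'
python3 -c "
from h import *
from plant import ctrl
s=ctrl.snapshot('scene');w=ctrl.snapshot('top')
a=s['color'][120:260,200:350].repeat(2,0).repeat(2,1);b=w['color'][150:290,150:330].repeat(2,0).repeat(2,1)
cv2.imwrite('pics/f.png',np.hstack([a,b])[:,:,::-1])"
```

```text
clock: 12.2
tool_pos: [0.5112, 0.0431, 0.1084]
orientation: [180.0, -0.0, -99.2]
force: [-0.6, 0.3, -0.9]
opening: 0.0797
gripper_force: 0.0
clock: 12.6
tool_pos: [0.5125, 0.0434, 0.2125]
orientation: [-179.8, 0.1, -99.1]
force: [0.6, 1.2, -0.9]
opening: 0.0877
gripper_force: 0.0
clock: 13.1
tool_pos: [0.5268, 0.1413, 0.2286]
orientation: [180.0, -0.0, -99.1]
force: [-0.5, -0.5, -0.4]
opening: 0.0877
gripper_force: 0.0
```

View pics/f.png

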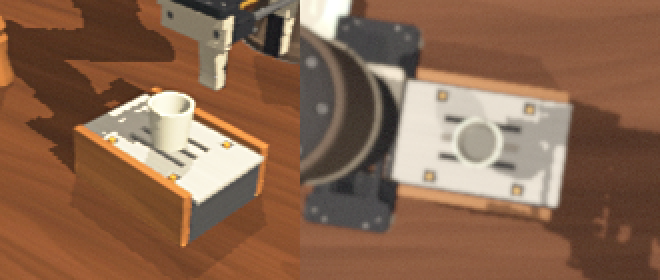

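The pot stands upright at the middle of the plate: scene crop (171,120), top crop (478,142). All four pins show in their holes and the gripper is clear.

```bash
python3 -c "
from plant import ctrl
print(ctrl.close_job())"
```

```text
the job is handed in; nothing more can be done
None
```

I slid the cover plate home over its four pins and set the pot upright on the middle of it. The job was handed in at about 13 s with the gripper clear; no verdict came back, but the final pictures show the plate home and the pot standing.

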